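# Set the carton jig and hold its spring jaw open

## Robot

A 6-joint arm with a two-finger parallel gripper is mounted at the origin on the work surface. World frame = base frame: x ahead of the robot, y to its left, z up, the work surface at z = 0. Lengths are in m, angles in rad, forces in N, time in s.
With the tool pointing down it reaches from about 0.375 to 0.9 m from the base axis. Payload 3.1 kg.
Tool frame: the origin (TCP) lies on the centre line of the jaws, within the pads' length; the fingertips stand 8 mm ahead of it and the grasp point (between the pads) lies 11 mm behind it; z points along the fingers, y is the line along which they close (so a half turn about z gives the same grasp; the last joint's range is limited). The gripper opens to 85 mm and grips with 20 to 120 N. Pads are 22 mm wide; open, the fingers measure 114 mm over their backs; the gripper's body (76 mm by 85 mm) begins 54 mm behind the grasp point. The pads swing forward as they close: fully open they stand 13 mm farther back than shut.
Start: joints at [-1.44, 0.527, 1.433, -0, 1.181, -0.178], TCP at [0.191, -0.595, 0.239] pointing down, gripper open.
Joint ranges: [-3.08, 3.08], [-0.75, 2.2], [0.22, 2.44], [-1.43, 4.57], [0, 2.65], [-2.85, 2.85]. Speed limits (rad/s): [2.79, 2.79, 3.14, 3.14, 3.14, 3.14].

## Interface

Orientations are given as a unit quaternion [x, y, z, w].
In Python, from station import * gives the robot as it stands.
- The arm moves only by the tool play_rows, never from a script. Its argument "rows" is a list of rows, each a list of 3 entries, a list of its own where there are three numbers: the turn, a rotation vector about the tool's x, y, z in degrees, then the shift along the tool's x, y, z in mm, then the closure, from 0 (fully open) to 1 (shut). In form: [[[ax, ay, az], [dx, dy, dz], jaw], ...]. A call has 1 to 12 rows; each row shifts and turns the commanded pose from where the row before left it, along the tool's axes as they then stand; what a row does not reach is not made up. A row lasts 1/12 s, in which the tool goes at most 41.7 mm and 7.16 degrees, less where a joint would pass 70% of its speed; a pose out of reach is approached as far as the arm can. A call with a gripper value outside its range is refused whole. The fingers move at their own pace and stop on an object; "grip_force" is the grip in N (left out, the last holds). Time passes only in rows, so rows that do not move let the fingers close. It gives the time, the measured TCP pose, the force, the opening and the grip force at its end, in the units of the state.
- sense(): the state, without advancing time (a new reading comes with each control period).
- snapshot(name): name is "scene" or "top" or "wrist"; returns (picture, depth): 480x640x3 uint8, red, green, blue; 480x640 float32, m along the optical axis (not along the pixel's ray), 0 where there is no reading.
- get_calibration(name): a dict with "vfov" (degrees; the focal length in pixels is half the picture's height over the tangent of half this angle, whatever the lens; pixels are square), "cx", "cy" (the principal point, pixels), "xyz" and "attitude" of the camera in the world. Camera axes: x right, y down, z forward; pixel columns grow to the right and rows downward; lengths in m; the calibration is good to about 2 mm. A picture is of the moment at which its call begins: read the wrist's pose just before it. get_calibration takes no time and is no camera call; for the wrist camera it gives the pose at the moment of the call.
- sign_off(): hands the job in; it is judged then, once.
The state is a dict: "t": time; "q": joint angles; "qd": joint speeds; "tau": joint torques, N m; "tcp_pos": TCP position; "tool_rot": TCP orientation; "force": force on the tool from outside, world axes, zero at the start; "ft_torque": the same for the moment, N m; "finger_gap": opening from 0.0 (shut) to 1.0 (fully open); "gripper_force": force on a finger pad.
Only numpy, scipy, OpenCV 4.12 (cv2) and the standard library are available. Lean on these libraries where they do the work, as an engineer would, in place of code of your own. Each camera call takes 0.05 s, during which the arm holds its last target. There are 200 camera calls.

## Task

Set the carton jig for the next carton: push its clamp lever fully over, away from the robot, to release the side stop, slide the stop along the rail until its pointer lines up with the small upright mark clip on the scale behind the rail, and push the lever fully back toward the robot to lock it. Then pull the spring jaw out by its handle until the jaw's pointer lines up with the mark clip on its own scale, and keep it there so that a carton can be put in: finish while still holding the handle. Leave the other things on the bench where they are.

Things in the scene. Friction and masses are not known exactly. Their poses are not given: they have to be found in the camera images.
- jig: Carton jig, bolted down: dark steel plate 330 x 420 mm, 12 mm thick, turned up to about 10 degrees. Origin on its underside, 150 mm from its near edge, 210 mm from its left and right edges. Jig x points away from the robot, y left along the rail, z up. Heights below are above the bench. Rail at jig x = 105 mm; its fixed end blocks are 36 mm high, the brackets of the jaw's guide rods 38 mm.
- stop (a joint): Travel of the side stop along the rail, m: grows as it slides right (jig -y). Starts between -0.025 and 0.02, range -0.03 to 0.135. About 4 N of friction; stays where it is left.
- stop_blade (a point): Side stop's blade: upright bare steel plate 14 mm thick (jig y), 90 mm long (jig x), top at 77 mm. Point: midway along it, 15 mm below the top edge. Can be pinched across its thickness from above and slid. Behind it on the rail is the stop's grey carriage: 50 mm in jig x, from 23 mm left to 103 mm right of the blade, top at 54 mm.
- stop_pointer (a point): Tip of the thin steel pointer that sticks out of the back (+x) of the side stop, in line with the blade's thickness, height 34 mm. To be level in jig y with the stop mark.
- stop_mark_fin (a point): Stop mark: small dark steel clip with an upright fin (4 mm thick, top at 40 mm) on the paper scale behind the rail, fixed. Point: the fin's middle in jig y, height 34 mm; axes as the jig. It lies 11 mm beyond the pointer's tip in jig x and, at the start, 40 to 140 mm to the pointer's right.
- clamp (a joint): Clamp lever angle, rad: 0 = locked, fully over toward the robot (leaning 0.6 rad from upright to jig -x); 1.2 = released, fully over away from the robot (leaning 0.6 rad to +x). Turns about an axis along the rail, stops at both ends, stays where left (friction 0.12 N m, about 2 N at the ball).
- clamp_pivot (a point): Pivot of the clamp lever on the stop's carriage, 75 mm to the right of the blade's middle, height 62 mm, between two cheeks whose top is at 72 mm. The lever moves with the stop.
- clamp_ball (a point): Centre of the black ball (20 mm across) at the end of the clamp lever, 75 mm from the pivot; the lever's rod is 10 mm thick. Can be pushed over with the closed fingers.
- jaw (a joint): How far the spring jaw is pulled out toward the robot (jig -x), m: 0 at rest, stop at 0.105. Its spring pulls back with about 4.5 N at 0 and 90 N/m more as it comes out (12 N at 80 mm); it springs home when let go.
- jaw_handle (a point): Middle of the bar of the spring jaw's steel bow handle: round bar 14 mm thick, 72 mm long along jig y, 82 mm above the bench, 32 mm of free height below it, over the jaw's grey block (100 mm along y). Can be pinched from above, one finger in front of the bar and one behind.
- jaw_pointer (a point): Tip of the thin steel pointer at the right (-y) end of the jaw, in line with the handle's bar, height 34 mm. To be level in jig x with the jaw mark.
- jaw_mark_fin (a point): Jaw mark: small dark steel clip with an upright fin (4 mm thick in jig x, top at 40 mm) on the paper scale right of the jaw, fixed. Point: the fin's middle in jig x, height 34 mm; axes as the jig. 50 to 80 mm nearer the robot than the pointer of the resting jaw.
- tape_roll: Bystander, to be left alone: an open ring of brown tape core, 90 mm across, 48 mm high, standing flat on the jig's plate. Its origin is the centre of its underside.
- small_carton: Bystander, to be left alone: a small closed carton 85 x 55 x 40 mm high lying on the jig's plate. Its origin is the centre of its underside.
- glue_jar: Bystander, to be left alone: a white jar 60 mm across, 75 mm high. Its origin is the centre of its underside.
- screwdriver: Bystander, to be left alone: a screwdriver lying on the bench.
- mug: Bystander, to be left alone: a white mug, 80 mm across, 90 mm high. Its origin is the centre of its underside.
- wood_block: Bystander, to be left alone: a wooden block 100 x 50 x 30 mm high. Its origin is the centre of its underside.

How it is judged:
On the way, in this order (a step that is already met when the one before it is completed fails the run):
1. the clamp lever is released (over away from the robot) before the stop is slid (value of joint clamp above 1 rad and distance of stop_blade from where it was at the start of the episode below 0.01 m), for 0.1 s.
2. the side stop, still released, stands with its pointer at the mark within 6 mm (y of stop_pointer in the frame of stop_mark_fin between -0.006 and 0.006 m and value of joint clamp above 0.9 rad), for 0.2 s.
3. the clamp lever is locked again with the stop at the mark (y of stop_pointer in the frame of stop_mark_fin between -0.006 and 0.006 m and value of joint clamp below 0.2 rad), for 0.2 s.
4. the jaw is pulled out to its mark within 6 mm (x of jaw_pointer in the frame of jaw_mark_fin between -0.006 and 0.006 m and contact force between the fingers and jaw above 3 N), for 0.2 s.
At the end, for the whole second after the job is handed in: Through the last second the fingers hold the jaw (contact force above 3 N) at rest with its pointer within 6 mm of the jaw mark, the clamp lever is locked (within 0.2 rad of its stop toward the robot) and the side stop's pointer is within 6 mm of the stop mark (all of step 3 and all of step 4 and velocity of joint jaw between -0.01 and 0.01 m/s); the arm keeps its last pose, push and grip.
It fails at once if a bystander is moved by more than 30 mm or tipped over (distance of any of tape_roll, small_carton, glue_jar, screwdriver, mug, wood_block from where it was at the start of the episode above 0.03 m or angle between any of tape_roll, small_carton, glue_jar, mug, wood_block's own z axis and vertical above 0.5 rad).
It also fails if it takes over 58 s, if anything falls off the work surface, if the arm or the gripper's body presses on something with over 40 N, if the wrist force passes 120 N, or if a joint passes its speed limit or range.

## Working session

There is one attempt and no reset: what is moved stays moved. The work goes in short steps, Python scripts to look and compute and a tool call to move; the robot and the scene stay as the last step left them, time stands still between calls to the robot, and variables do not carry over. Pictures are saved under pics/ and viewed, at most 11 in all, crops included, and the job is handed in when it is done.

Besides the shell and the picture viewer there is one more tool, called after "Request:" as a command line: name --argument value ..., lists and objects as JSON in quotes. play_rows: Moves the arm, as the interface text tells. Its arguments: {"type":"object","properties":{"rows":{"type":"array","items":{"type":"array"}},"grip_force":{"type":"number"}},"required":["rows"]}

```bash
mkdir -p pics; ls; python3 - <<'E'
from station import *
import cv2,numpy as np
s=sense();print(s)
for n in("scene","top"):
    p,d=snapshot(n);cv2.imwrite(f"pics/{n}0.png",p[:,:,::-1]);np.save(f"pics/{n}0.npy",d);c=get_calibration(n);print(n,c)
E
```

```text
pics
{'t': 0.0, 'q': array([-1.43951439e+00,  5.28464462e-01,  1.43390485e+00, -2.15201333e-05,
        1.18137765e+00, -1.78535712e-01]), 'qd': array([-8.30204767e-04,  1.75407232e-05,  7.05744967e-04, -8.46413837e-04,
        7.84575794e-04,  1.04401240e-03]), 'tau': array([ 1.47212817e-03, -4.42347550e+01, -1.78026885e+01, -1.72851992e-04,
        8.22068949e-03, -1.29334879e-06]), 'tcp_pos': array([ 0.1904619 , -0.59454268,  0.23833383]), 'tool_rot': array([ 9.88024397e-01,  1.54293971e-01,  1.55001460e-05, -1.07708810e-03]), 'force': array([-0.09251209, -0.55946413,  0.47591176]), 'ft_torque': array([ 0.00218031,  0.02388726, -0.03622625]), 'gripper_force': 0.0, 'finger_gap': 0.9987999085864051}
scene {'vfov': 51.08471377383299, 'cx': 318.7118450102911, 'cy': 233.17957217535357, 'xyz': array([1.23302985, 0.1742611 , 1.00984996]), 'attitude': array([ 0.59235246,  0.73471417, -0.25644592, -0.20868432])}
top {'vfov': 49.28662414757943, 'cx': 318.13472557189374, 'cy': 246.13313090205975, 'xyz': array([ 0.37518542, -0.00356187,  1.59603955]), 'attitude': array([-0.70603198,  0.70700763, -0.02829702,  0.02929728])}
```

View pics/top0.png

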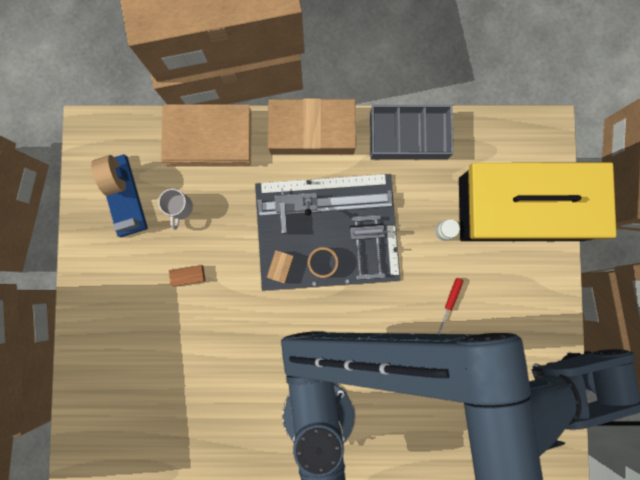

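View pics/scene0.png

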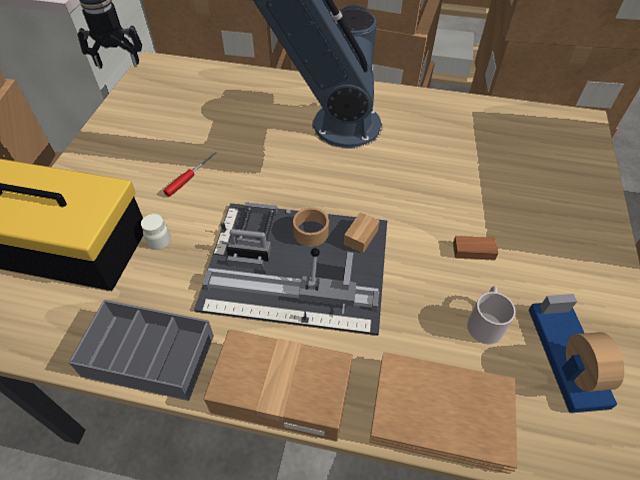

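The top view shows the plate from (257,184) to (401,280). The carriage and clamp are near (300,203), the handle near (367,232), and the mug, jar and tape roll stand clear. I'll enlarge crops of both views.

```bash
cat > h.py <<'E'
from station import *
import cv2,numpy as np
from scipy.spatial.transform import Rotation as R
def ray(c,u,v):
    f=240/np.tan(np.radians(c['vfov']/2))
    return R.from_quat(c['attitude']).apply([(u-c['cx'])/f,(v-c['cy'])/f,1])
def at_z(c,u,v,z):
    r=ray(c,u,v);return c['xyz']+r*(z-c['xyz'][2])/r[2]
def proj(c,p):
    f=240/np.tan(np.radians(c['vfov']/2))
    q=R.from_quat(c['attitude']).inv().apply(np.array(p)-c['xyz']);return q[...,0]/q[...,2]*f+c['cx'],q[...,1]/q[...,2]*f+c['cy']
E
python3 - <<'E'
import cv2
a=cv2.imread('pics/top0.png')[165:295,245:415];cv2.imwrite('pics/topc.png',cv2.resize(a,None,fx=4.6,fy=4.6,interpolation=cv2.INTER_CUBIC))
a=cv2.imread('pics/scene0.png')[195:340,190:390];cv2.imwrite('pics/scenec.png',cv2.resize(a,None,fx=4,fy=4,interpolation=cv2.INTER_CUBIC))
E
```

```text
(no output)
```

View pics/topc.png

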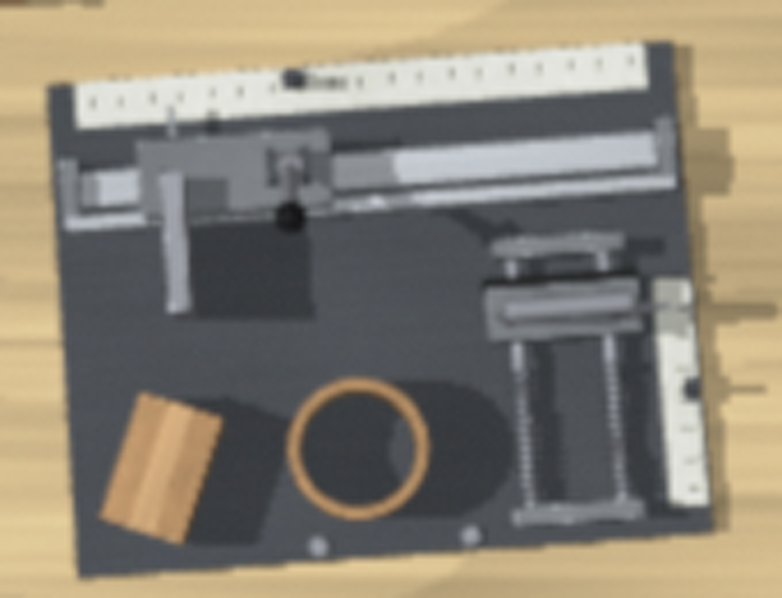

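View pics/scenec.png

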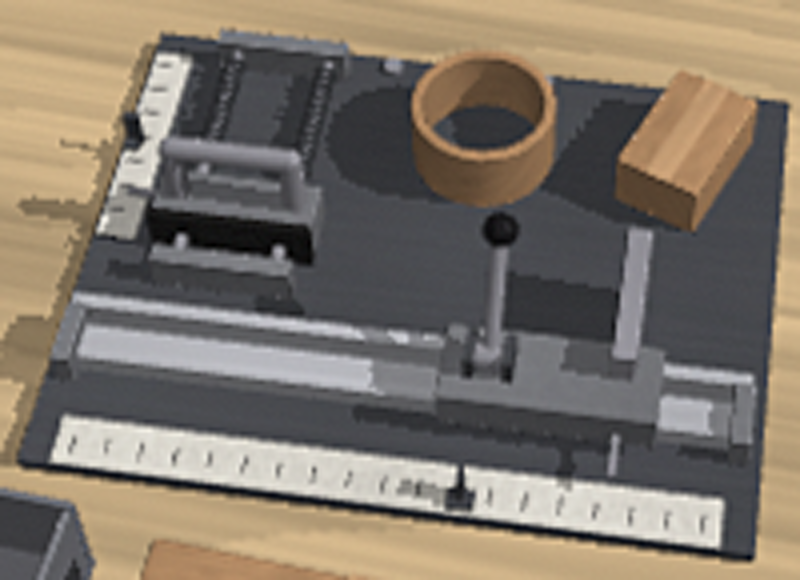

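The top crop shows the plate corners at (50,87), (672,42), (712,530) and (80,577). The blade runs (172,175)-(178,312), with the ball at (290,217), the stop pointer tip at (171,108) and the stop mark at (293,78). The handle runs (503,310)-(635,300), and the jaw mark is at (690,390). The scene crop shows the mark fin at (460,470), the pointer tip at (613,475) and the ball at (500,230).

```bash
cat > m.py <<'E'
from h import *
c=get_calibration('top');s=get_calibration('scene')
T=lambda x,y,z:at_z(c,(x+.5)/4.6-.5+245,(y+.5)/4.6-.5+165,z)
S=lambda x,y,z:at_z(s,(x+.5)/4-.5+190,(y+.5)/4-.5+195,z)
cor=np.array([T(50,87,.012),T(672,42,.012),T(712,530,.012),T(80,577,.012)])[:,:2]
ref=np.array([[.18,.21],[.18,-.21],[-.15,-.21],[-.15,.21]])
a=cor-cor.mean(0);b=ref-ref.mean(0)
yaw=np.arctan2((b[:,0]*a[:,1]-b[:,1]*a[:,0]).sum(),(a*b).sum())
Rm=np.array([[np.cos(yaw),-np.sin(yaw)],[np.sin(yaw),np.cos(yaw)]])
o=cor.mean(0)-Rm@ref.mean(0)
J=lambda p:Rm.T@(np.array(p)[:2]-o)
W=lambda x,y:Rm@np.array([x,y])+o
if __name__=='__main__':
    print('yaw',np.degrees(yaw),o,'\n',(Rm@ref.T).T+o-cor)
    for n,f,x,y,z in [('blade far',T,172,175,.077),('blade near',T,178,312,.077),('ptr',T,171,108,.034),('ptrS',S,613,472,.034),('mark',T,293,78,.038),('markS',S,460,468,.04),
     ('ball',T,290,217,.062+.075*np.cos(.6)),('ballS',S,500,230,.062+.075*np.cos(.6)),('hL',T,503,310,.089),('hR',T,635,300,.089),('jmark',T,690,390,.038),('jmarkS',S,130,113,.04),
     ('tape',T,358,448,.06),('carton1',T,160,468,.052)]:
        p=f(x,y,z);print(n,p.round(4),'jig',J(p).round(4))
E
python3 m.py
```

```text
yaw 4.051525310915048 [ 0.53473071 -0.02921282] 
 [[ 0.00187824  0.00238211]
 [ 0.00177559 -0.00136428]
 [-0.00209731 -0.00251332]
 [-0.00155652  0.00149549]]
blade far [0.6273 0.1043 0.077 ] jig [0.1018 0.1267]
blade near [0.5395 0.1002 0.077 ] jig [0.0139 0.1287]
ptr [0.679  0.1082 0.034 ] jig [0.1536 0.1269]
ptrS [0.6787 0.1119 0.034 ] jig [0.1536 0.1306]
mark [0.698 0.028 0.038] jig [0.1669 0.0455]
markS [0.6975 0.0297 0.04  ] jig [0.1666 0.0473]
ball [0.5933 0.0281 0.1239] jig [0.0624 0.053 ]
ballS [0.5947 0.0298 0.1239] jig [0.064  0.0546]
hL [ 0.5392 -0.1053  0.089 ] jig [-0.001  -0.0762]
hR [ 0.5454 -0.1885  0.089 ] jig [-0.0006 -0.1596]
jmark [ 0.4923 -0.2298  0.038 ] jig [-0.0565 -0.1971]
jmarkS [ 0.4947 -0.2305  0.04  ] jig [-0.0542 -0.198 ]
tape [ 0.4538 -0.014   0.06  ] jig [-0.0796  0.0208]
carton1 [0.4416 0.113  0.052 ] jig [-0.0829  0.1484]
```

```bash
cat > st.py <<'E'
from m import *
def st():
    s=sense();r=R.from_quat(s['tool_rot']);x=r.as_matrix()
    print('t',round(s['t'],2),'jig',J(s['tcp_pos']).round(4),'z',s['tcp_pos'][2].round(4),'tool x yaw rel jig',np.degrees(np.arctan2(x[1,0],x[0,0])-yaw).round(2),'zaxis',x[:,2].round(3),'F',s['force'].round(1),'gap',round(s['finger_gap'],2),round(s['gripper_force'],1),'q6',s['q'][5].round(2))
st()
E
python3 st.py
```

```text
t 0.1 jig [-0.3834 -0.5397] z 0.2384 tool x yaw rel jig 13.7 zaxis [-0.     0.002 -1.   ] F [-0.2  0.1 -0.2] gap 1.0 0.0 q6 -0.18
```

Request:
play_rows --rows '[[[0,0,7],[0,0,0],1],[[0,0,6.7],[0,0,0],1],[[0,0,0],[0,0,0],1]]'

```text
t: 0.35
tcp_pos: [0.1905, -0.5948, 0.2388]
tool_rot: [0.999, 0.034, -0.0, -0.001]
force: [-0.2, 0.4, -0.4]
finger_gap: 0.602
gripper_force: 0.0
```

```bash
python3 st.py
```

```text
t 0.35 jig [-0.3833 -0.5399] z 0.2388 tool x yaw rel jig -0.11 zaxis [-0.     0.001 -1.   ] F [-0.2  0.4 -0.4] gap 0.6 0.0 q6 0.06
```

Request:
play_rows --rows '[[[0,0,0],[10,-15,0],1],[[0,0,0],[20,-30,0],1],[[0,0,0],[20,-30,0],1],[[0,0,0],[20,-30,0],1],[[0,0,0],[20,-30,0],1],[[0,0,0],[20,-30,0],1],[[0,0,0],[20,-30,0],1],[[0,0,0],[20,-30,0],1],[[0,0,0],[20,-30,0],1],[[0,0,0],[20,-30,0],1],[[0,0,0],[20,-30,0],1],[[0,0,0],[20,-30,0],1]]'

```text
t: 1.35
tcp_pos: [0.3961, -0.2331, 0.2393]
tool_rot: [0.999, 0.037, -0.0, -0.0]
force: [1.7, 0.0, 0.1]
finger_gap: -0.002
gripper_force: 0.0
```

Request:
play_rows --rows '[[[0,0,0],[20,-30,0],1],[[0,0,0],[20,-30,0],1],[[0,0,0],[20,-30,0],1],[[0,0,0],[20,-30,0],1],[[0,0,0],[20,-30,0],1],[[0,0,0],[20,-30,0],1],[[0,0,0],[20,-30,0],1],[[0,0,0],[20,-30,0],1],[[0,0,0],[15,-20,0],1],[[0,0,0],[0,0,0],1],[[0,0,0],[0,0,0],1]]'

```text
t: 2.27
tcp_pos: [0.5519, 0.038, 0.2389]
tool_rot: [0.999, 0.038, -0.0, 0.0]
force: [-0.1, -0.1, -0.4]
finger_gap: -0.002
gripper_force: 0.0
```

```bash
python3 st.py
```

```text
t 2.27 jig [0.0219 0.0659] z 0.2389 tool x yaw rel jig 0.3 zaxis [-0.001 -0.    -1.   ] F [-0.1 -0.1 -0.4] gap -0.0 0.0 q6 1.36
```

Request:
play_rows --rows '[[[0,0,0],[0,13,30],1],[[0,0,0],[0,0,35],1],[[0,0,0],[0,0,35],1],[[0,0,0],[0,0,19],1],[[0,0,0],[0,0,0],1],[[0,0,0],[10,0,0],1],[[0,0,0],[10,0,0],1],[[0,0,0],[10,0,0],1],[[0,0,0],[10,0,0],1],[[0,0,0],[10,0,0],1],[[0,0,0],[10,0,0],1]]'

```text
t: 3.18
tcp_pos: [0.6118, 0.0272, 0.1221]
tool_rot: [0.999, 0.036, -0.001, 0.0]
force: [-2.4, 1.0, 1.4]
finger_gap: 0.0
gripper_force: 1.2
```

Request:
play_rows --rows '[[[0,0,0],[10,0,0],1],[[0,0,0],[10,0,0],1],[[0,0,0],[10,0,0],1],[[0,0,0],[7,0,0],1],[[0,0,0],[4,0,0],1],[[0,0,0],[2,0,0],1],[[0,0,0],[0,0,0],1]]'

```text
t: 3.77
tcp_pos: [0.6558, 0.0306, 0.1209]
tool_rot: [0.999, 0.035, 0.0, 0.0]
force: [-1.6, -1.1, 0.3]
finger_gap: -0.004
gripper_force: 0.6
```

```bash
python3 st.py
```

```text
t 3.77 jig [0.125  0.0511] z 0.1209 tool x yaw rel jig -0.0 zaxis [ 0.001 -0.    -1.   ] F [-1.6 -1.1  0.3] gap -0.0 0.6 q6 1.38
```

Request:
play_rows --rows '[[[0,0,0],[3,0,0],1],[[0,0,0],[2,0,0],1],[[0,0,0],[0,0,0],1]]'

```text
t: 4.02
tcp_pos: [0.6567, 0.0308, 0.1204]
tool_rot: [0.999, 0.036, -0.005, 0.0]
force: [-8.8, -2.9, 6.4]
finger_gap: 0.002
gripper_force: 5.4
```

Request:
play_rows --rows '[[[0,0,0],[2,0,0],1],[[0,0,0],[0,0,0],1]]'

```text
t: 4.18
tcp_pos: [0.6569, 0.0308, 0.1203]
tool_rot: [0.999, 0.036, -0.007, 0.001]
force: [-11.2, -4.6, 7.5]
finger_gap: 0.003
gripper_force: 7.3
```

The force climbed while the position stayed put, so the lever is at its end stop. Next I go over the blade and look.

Request:
play_rows --rows '[[[0,0,0],[-20,0,0],1],[[0,0,0],[-20,0,-35],1],[[0,0,0],[-20,-25,-35],0.5],[[0,0,0],[-20,-27,-15],0],[[0,0,0],[-3,-25,0],0],[[0,0,0],[0,0,0],0],[[0,0,0],[0,0,0],0],[[0,0,0],[0,0,0],0]]'

```text
t: 4.85
tcp_pos: [0.5777, 0.0996, 0.2013]
tool_rot: [0.999, 0.036, 0.001, 0.0]
force: [-0.5, 0.0, 0.7]
finger_gap: 0.846
gripper_force: 0.0
```

```bash
python3 st.py; python3 - <<'E'
from m import *
import pickle
c=get_calibration('wrist');p,d=snapshot('wrist');cv2.imwrite('pics/w1.png',p[:,:,::-1]);np.save('pics/w1.npy',d);pickle.dump(c,open('pics/w1.pkl','wb'));print(c)
E
```

```text
t 4.85 jig [0.0519 0.1255] z 0.2013 tool x yaw rel jig 0.03 zaxis [ 0.002 -0.    -1.   ] F [-0.5  0.   0.7] gap 0.85 0.0 q6 1.48
{'vfov': 64.5347503787437, 'cx': 320.68320589142513, 'cy': 238.22306560219735, 'xyz': array([0.65565371, 0.1066954 , 0.33647726]), 'attitude': array([ 0.72274248, -0.67358687, -0.10534318,  0.11325569])}
```

View pics/w1.png

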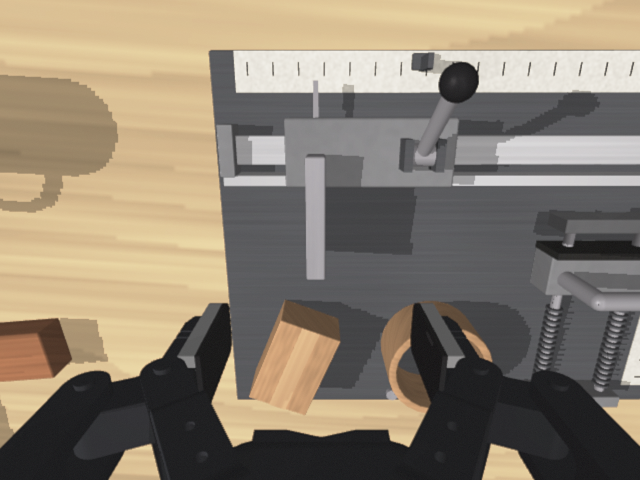

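The wrist view shows the lever leaning away with its ball at (459,82). The blade's top is at x 306-325, y 156-279. The pointer tip is at (316,81) and the mark clip is around (423,61).

```bash
python3 - <<'E'
from m import *
import pickle
c=pickle.load(open('pics/w1.pkl','rb'))
for n,u,v,z in [('bladefar',315.5,156,.077),('bladenear',315.5,279,.077),('ptr',316,81,.034),('mark40',423,58,.04),('mark34',423,62,.034),('ball',459,82,.124),('plate corner TL',210,51,.012),('corner BL',236,399,.012)]:
    p=at_z(c,u,v,z);print(n,p.round(4),J(p).round(4))
a=cv2.imread('pics/w1.png')[40:130,290:480];cv2.imwrite('pics/w1c.png',cv2.resize(a,None,fx=4,fy=4,interpolation=cv2.INTER_CUBIC))
E
```

```text
bladefar [0.6301 0.1083 0.077 ] [0.1048 0.1304]
bladenear [0.5406 0.1024 0.077 ] [0.0151 0.1308]
ptr [0.6801 0.1118 0.034 ] [0.155  0.1304]
mark40 [0.7001 0.0368 0.04  ] [0.1696 0.0542]
mark34 [0.6984 0.035  0.034 ] [0.1678 0.0525]
ball [0.6776 0.0363 0.124 ] [0.1471 0.0552]
plate corner TL [0.6976 0.1954 0.012 ] [0.1783 0.2126]
corner BL [0.3709 0.1746 0.012 ] [-0.149   0.2148]
```

View pics/w1c.png

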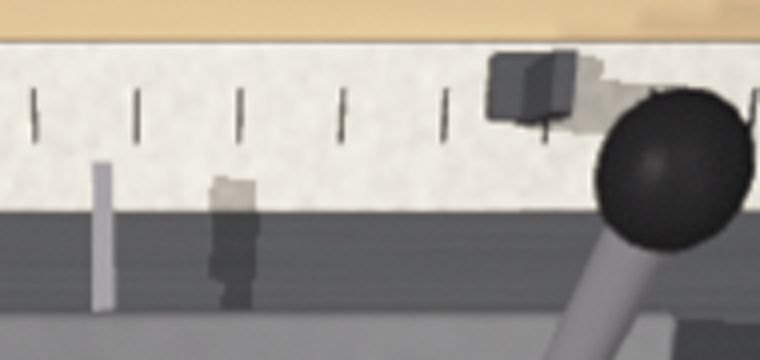

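The fin's top is the strip at crop x 553-578, i.e. pixel (431,57). That puts the mark at jig y of about 0.048 and the pointer at about 0.131, so the slide is about 83 mm.

Request:
play_rows --rows '[[[0,0,0],[0,-4,36],0],[[0,0,0],[0,0,36],0],[[0,0,0],[0,0,36],0],[[0,0,0],[0,0,30],0],[[0,0,0],[0,0,8],0],[[0,0,0],[0,0,0],1],[[0,0,0],[0,0,0],1],[[0,0,0],[0,0,0],1],[[0,0,0],[0,0,0],1],[[0,0,0],[0,0,0],1],[[0,0,0],[0,0,0],1],[[0,0,0],[0,0,0],1]]' --grip_force 40

```text
t: 5.9
tcp_pos: [0.5775, 0.1037, 0.0567]
tool_rot: [0.999, 0.036, 0.001, 0.0]
force: [-1.2, -1.0, 7.2]
finger_gap: 0.15
gripper_force: 42.0
```

```bash
python3 st.py
```

```text
t 5.9 jig [0.0521 0.1296] z 0.0567 tool x yaw rel jig 0.02 zaxis [ 0.003 -0.    -1.   ] F [-1.2 -1.   7.2] gap 0.15 42.0 q6 1.49
```

Request:
play_rows --rows '[[[0,0,0],[0,5,0],1],[[0,0,0],[0,10,0],1],[[0,0,0],[0,10,0],1],[[0,0,0],[0,10,0],1],[[0,0,0],[0,10,0],1],[[0,0,0],[0,10,0],1],[[0,0,0],[0,10,0],1],[[0,0,0],[0,9,0],1],[[0,0,0],[0,6,0],1],[[0,0,0],[0,2,0],1],[[0,0,0],[0,0,0],1],[[0,0,0],[0,0,0],1]]'

```text
t: 6.9
tcp_pos: [0.5834, 0.0219, 0.0567]
tool_rot: [0.999, 0.035, 0.001, 0.0]
force: [0.0, 0.3, 7.2]
finger_gap: 0.157
gripper_force: 42.1
```

```bash
python3 st.py; python3 - <<'E'
from m import *
import pickle
c=get_calibration('wrist');p,d=snapshot('wrist');cv2.imwrite('pics/w2.png',p[:,:,::-1]);pickle.dump(c,open('pics/w2.pkl','wb'))
for P in ([*W(.155,.0475),.034],[*W(.167,.0475),.038]):print(proj(c,P))
E
```

```text
t 6.9 jig [0.0522 0.0476] z 0.0567 tool x yaw rel jig 0.01 zaxis [ 0.003 -0.    -1.   ] F [0.  0.3 7.2] gap 0.16 42.1 q6 1.35
(np.float64(324.74642309497193), np.float64(47.798711261223076))
(np.float64(324.9511742711138), np.float64(8.658532890895287))
```

View pics/w2.png

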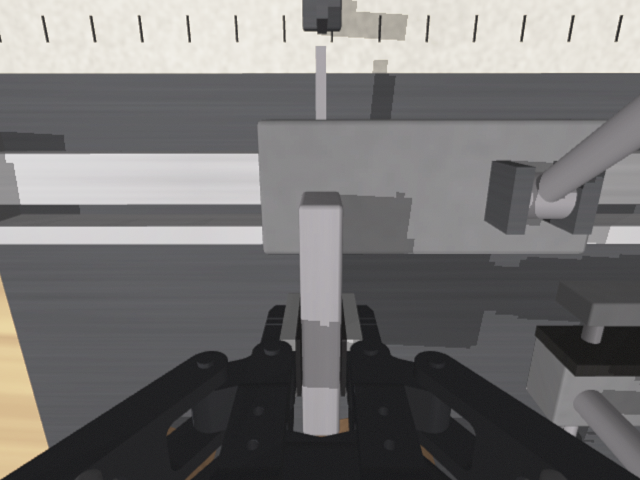

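The pointer at x≈321 sits in line with the clip, which spans 303-342. That is within about 1 mm. Now I release, lift, and go beyond the ball.

Request:
play_rows --rows '[[[0,0,0],[0,0,0],0.5],[[0,0,0],[0,0,0],0.5],[[0,0,0],[0,0,0],0.5],[[0,0,0],[0,0,-15],0.5],[[0,0,0],[0,0,-40],0.5],[[0,0,0],[0,0,-40],1],[[0,0,0],[0,0,-40],1],[[0,0,0],[33,19,0],1],[[0,0,0],[33,19,0],1],[[0,0,0],[33,19,0],1],[[0,0,0],[29,18,0],1],[[0,0,0],[0,0,0],1]]'

```text
t: 7.95
tcp_pos: [0.7211, -0.048, 0.1898]
tool_rot: [0.999, 0.034, 0.004, 0.002]
force: [0.9, -1.1, 1.0]
finger_gap: 0.001
gripper_force: 0.0
```

```bash
python3 st.py
```

```text
t 7.95 jig [ 0.1846 -0.0319] z 0.1898 tool x yaw rel jig -0.15 zaxis [ 0.007 -0.003 -1.   ] F [ 0.9 -1.1  1. ] gap 0.0 0.0 q6 1.28
```

Request:
play_rows --rows '[[[0,0,0],[0,-3,35],1],[[0,0,0],[0,0,34],1],[[0,0,0],[0,0,0],1],[[0,0,0],[-10,0,0],1],[[0,0,0],[-10,0,0],1],[[0,0,0],[-10,0,0],1],[[0,0,0],[-10,0,0],1],[[0,0,0],[-10,0,0],1],[[0,0,0],[-10,0,0],1],[[0,0,0],[-10,0,0],1],[[0,0,0],[-10,0,0],1],[[0,0,0],[-10,0,0],1]]'

```text
t: 8.95
tcp_pos: [0.6268, -0.0472, 0.123]
tool_rot: [0.999, 0.035, 0.003, 0.0]
force: [2.5, -0.2, -0.2]
finger_gap: 0.001
gripper_force: 1.1
```

Request:
play_rows --rows '[[[0,0,0],[-5,0,0],1],[[0,0,0],[-4,0,0],1],[[0,0,0],[-3,0,0],1],[[0,0,0],[0,0,0],1]]'

```text
t: 9.28
tcp_pos: [0.6191, -0.0478, 0.123]
tool_rot: [0.999, 0.035, 0.007, 0.0]
force: [11.4, 2.9, -2.8]
finger_gap: 0.0
gripper_force: 5.0
```

```bash
python3 st.py
```

```text
t 9.28 jig [ 0.0829 -0.0245] z 0.123 tool x yaw rel jig -0.09 zaxis [ 0.014 -0.    -1.   ] F [11.4  2.9 -2.8] gap 0.0 5.0 q6 1.24
```

Request:
play_rows --rows '[[[0,0,0],[18,0,0],1],[[0,0,0],[0,0,-40],1],[[0,0,0],[-20,35,-30],0.5],[[0,0,0],[-30,30,0],0],[[0,0,0],[-30,30,0],0],[[0,0,-7],[-20,0,0],0],[[0,0,-7],[0,0,0],0],[[0,0,-7],[0,0,0],0],[[0,0,-7],[0,0,0],0],[[0,0,-7],[0,0,0],0],[[0,0,-7],[0,0,0],0],[[0,0,-7],[0,0,0],0]]'

```text
t: 10.28
tcp_pos: [0.5418, -0.1411, 0.1864]
tool_rot: [0.893, 0.449, -0.0, -0.0]
force: [0.0, -0.0, -0.5]
finger_gap: 0.999
gripper_force: 0.0
```

Request:
play_rows --rows '[[[0,0,-7],[0,0,0],0],[[0,0,-7],[0,0,0],0],[[0,0,-7],[0,0,0],0],[[0,0,-7],[0,0,0],0],[[0,0,-7],[0,0,0],0],[[0,0,-6],[0,0,0],0],[[0,0,0],[0,0,0],0],[[0,0,0],[0,0,0],0]]'

```text
t: 10.95
tcp_pos: [0.5421, -0.1411, 0.1863]
tool_rot: [0.683, 0.731, -0.0, -0.0]
force: [-0.2, 0.5, 0.1]
finger_gap: 1.001
gripper_force: 0.0
```

```bash
python3 st.py; python3 - <<'E'
from m import *
import pickle
c=get_calibration('wrist');p,d=snapshot('wrist');cv2.imwrite('pics/w3.png',p[:,:,::-1]);pickle.dump(c,open('pics/w3.pkl','wb'))
E
```

```text
t 10.95 jig [-0.0006 -0.1121] z 0.1863 tool x yaw rel jig 89.85 zaxis [-0.  0. -1.] F [-0.2  0.5  0.1] gap 1.0 0.0 q6 -0.52
```

View pics/w3.png

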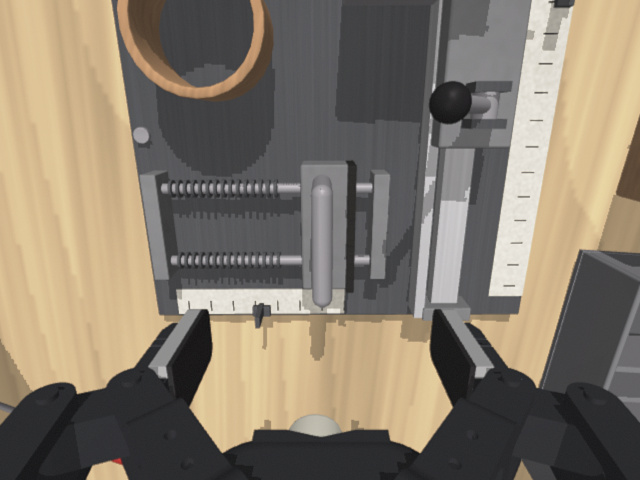

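The lever leans toward the robot (ball at (450,102)), so it is locked. The handle bar runs (322,180)-(322,305) and the jaw mark clip is near (262,313).

```bash
python3 - <<'E'
from m import *
import pickle
c=pickle.load(open('pics/w3.pkl','rb'))
for n,u,v,z in [('h1',322,180,.086),('h2',322,303,.086),('jmark',262,313,.038),('tipz34',323,308,.034),('stopmark',565,3,.038)]:
    p=at_z(c,u,v,z);print(n,p.round(4),J(p).round(4))
a=cv2.imread('pics/w3.png')[270:350,210:370];cv2.imwrite('pics/w3c.png',cv2.resize(a,None,fx=5,fy=5,interpolation=cv2.INTER_CUBIC))
E
```

```text
h1 [ 0.5397 -0.0989  0.086 ] [ 0.     -0.0699]
h2 [ 0.5455 -0.1836  0.086 ] [-0.0002 -0.1547]
jmark [ 0.4979 -0.2213  0.038 ] [-0.0503 -0.189 ]
tipz34 [ 0.5487 -0.2153  0.034 ] [ 0.0008 -0.1866]
stopmark [0.6908 0.0194 0.038 ] [0.1591 0.0375]
```

View pics/w3c.png

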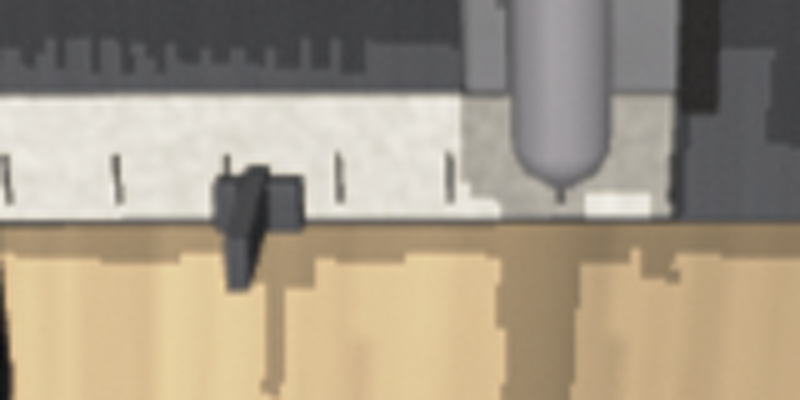

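The fin's top is at u≈258 (z 0.04) and the base is at u≈261.5, both giving jig x of about -0.054. The jaw pointer rests at about +0.0005, so the pull is about 54.5 mm.

Request:
play_rows --rows '[[[0,0,0],[0,0,35],0],[[0,0,0],[0,0,35],0],[[0,0,0],[0,0,35],0],[[0,0,0],[0,0,10],0],[[0,0,0],[0,0,0],1],[[0,0,0],[0,0,0],1],[[0,0,0],[0,0,0],1],[[0,0,0],[0,0,0],1],[[0,0,0],[0,0,0],1],[[0,0,0],[0,0,0],1],[[0,0,0],[0,0,0],1]]' --grip_force 60

```text
t: 11.92
tcp_pos: [0.5428, -0.1416, 0.0726]
tool_rot: [0.682, 0.732, 0.0, 0.001]
force: [-1.0, -0.9, 6.5]
finger_gap: 0.141
gripper_force: 58.4
```

```bash
python3 st.py
```

```text
t 11.92 jig [ 1.000e-04 -1.127e-01] z 0.0726 tool x yaw rel jig 90.01 zaxis [ 0.002 -0.001 -1.   ] F [-1.  -0.9  6.5] gap 0.14 58.4 q6 -0.52
```

Request:
play_rows --rows '[[[0,0,0],[0,-4,0],1],[[0,0,0],[0,-8,0],1],[[0,0,0],[0,-8,0],1],[[0,0,0],[0,-8,0],1],[[0,0,0],[0,-8,0],1],[[0,0,0],[0,-8,0],1],[[0,0,0],[0,-7,0],1],[[0,0,0],[0,-4,0],1],[[0,0,0],[0,0,0],1],[[0,0,0],[0,0,0],1],[[0,0,0],[0,0,0],1]]'

```text
t: 12.83
tcp_pos: [0.4916, -0.1454, 0.0726]
tool_rot: [0.682, 0.731, 0.002, 0.004]
force: [8.0, 5.5, 2.2]
finger_gap: 0.14
gripper_force: 58.9
```

```bash
python3 st.py; python3 - <<'E'
from m import *
import pickle
c=get_calibration('wrist');p,d=snapshot('wrist')
a=p[:,:,::-1];s=snapshot('scene')[0][195:340,190:390,::-1]
cv2.imwrite('pics/w4.png',np.vstack([cv2.resize(a[220:420,150:450],None,fx=1.5,fy=1.5,interpolation=cv2.INTER_CUBIC),cv2.resize(s,(450,300),interpolation=cv2.INTER_CUBIC)]))
for P in ([*W(-.054,-.189),.034],[*W(-.054,-.197),.04]):print(proj(c,P))
E
```

```text
t 12.83 jig [-0.0512 -0.1129] z 0.0726 tool x yaw rel jig 89.9 zaxis [ 0.01  -0.002 -1.   ] F [8.  5.5 2.2] gap 0.14 58.9 q6 -0.58
(np.float64(316.17203023380944), np.float64(407.92243626413784))
(np.float64(316.25516853477404), np.float64(427.6200218508178))
```

View pics/w4.png

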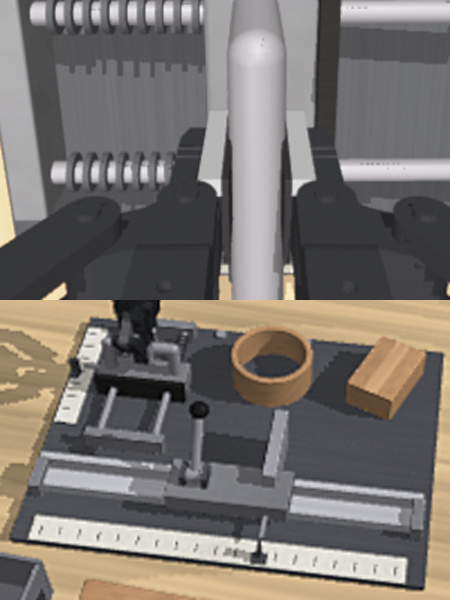

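The stop pointer and fin line up in the scene view, at (262,530) and (260,545). The jaw is 51 mm out, so I'll pull about 3 mm more.

Request:
play_rows --rows '[[[0,0,0],[0,-3,0],1],[[0,0,0],[0,0,0],1],[[0,0,0],[0,0,0],1],[[0,0,0],[0,0,0],1],[[0,0,0],[0,0,0],1]]'

```text
t: 13.35
tcp_pos: [0.4888, -0.1456, 0.0726]
tool_rot: [0.682, 0.731, 0.003, 0.004]
force: [8.5, 6.8, 2.4]
finger_gap: 0.135
gripper_force: 59.0
```

```bash
python3 st.py; python3 - <<'E'
from m import *
a=snapshot('scene')[0][190:270,200:300,::-1];b=snapshot('top')[0][215:295,340:440,::-1]
cv2.imwrite('pics/w5.png',np.hstack([cv2.resize(x,None,fx=4,fy=4,interpolation=cv2.INTER_CUBIC) for x in(a,b)]))
c=get_calibration('scene')
for x in(-.06,-.054,-.048):
    u,v=proj(c,[*W(x,-.187),.034]);print(x,(u-200)*4,(v-190)*4)
E
```

```text
t 13.35 jig [-0.054  -0.1129] z 0.0726 tool x yaw rel jig 89.9 zaxis [ 0.01  -0.002 -1.   ] F [8.5 6.8 2.4] gap 0.13 59.0 q6 -0.58
-0.06 109.2399908972061 132.46990211604657
-0.054 106.81874945428092 139.7217024976777
-0.048 104.38326573890254 147.01615955739942
```

View pics/w5.png

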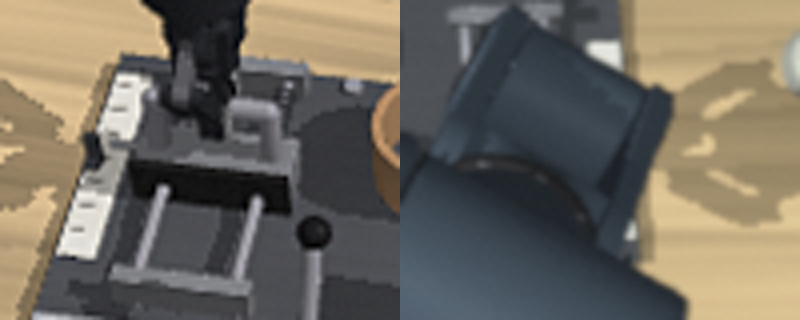

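The pointer (105-125,143) runs straight to the fin at (93,140), so the jaw is aligned and held.

```bash
python3 -c "
from station import *
print(sign_off())"
```

```text
the job is handed in; nothing more can be done
None
```

I handed the job in at about 13.5 s, with no verdict shown: the stop's pointer is lined up with its mark and the lever is locked. The jaw is pulled out about 54 mm to its mark, with the fingers still gripping the handle at about 59 N, and I touched none of the other items.

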